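Take a finished sample off the vacuum filtration manifold

ROBOT

A 7-joint arm with a two-finger parallel gripper is mounted at the origin on the work surface. World frame = base frame: x ahead of the robot, y to its left, z up, the work surface at z = 0. Lengths are in m, angles in rad, forces in N, time in s.
With the tool pointing down it reaches from about 0.425 to 0.875 m from the base axis. Payload 4.7 kg.
Tool frame: the origin (TCP) lies at the very end of the fingers, on their centre line; the grasp point (between the pads) lies 19 mm behind it; z points along the fingers, y is the direction in which the jaws open and shut (so a half turn about z gives the same grasp; the last joint's range is limited). The gripper opens to 87 mm and grips with 3 to 60 N. Pads are 19 mm wide; open, the fingers measure 117 mm over their backs; the gripper's body (75 mm by 190 mm) begins 51 mm behind the grasp point.
Start: joints at [1.117, 0.321, -0.07, 1.45, 0.023, 1.371, -0.057], TCP at [0.293, -0.58, 0.223] pointing down, gripper open.
Joint ranges: [-2.86, 2.86], [-0.3, 2.09], [-1.38, 1.24], [0.06, 2.45], [-1.56, 4.7], [0.09, 2.05], [-2.69, 2.69]. Speed limits (rad/s): [2.57, 2.57, 3.14, 3.14, 3.14, 3.14, 3.14].

INTERFACE

Orientations are given as a rotation vector (axis times angle).
In Python, from bench import * gives the robot as it stands.
- The arm moves only by the shell command python3 -m jog 'ROWS' [OPENING] [FORCE]. ROWS is JSON, a list of rows, each a list of 4 numbers: the shift along the world's x, y, z in mm, then the turn about the world's z in rad. In form: [[x, y, z, twist], ...]. A call has exactly 8 rows; each row is the pose to reach, as a shift and turn from the pose commanded when the call began; what a row does not reach only later rows make up. A row lasts 1/8 s, in which the tool goes at most 62.5 mm and 10.7 degrees, less where a joint would pass 70% of its speed; a pose out of reach is approached as far as the arm can. A call with a gripper value outside its range is refused whole. OPENING is the opening, from -1 (shut) to 1 (fully open), set as the call begins (- or left out, the last holds). The fingers move at their own pace and stop on an object; FORCE is the grip in N (left out, the last holds). Time passes only in rows, so rows that repeat a pose let the fingers close, or fill a call up. It gives the time, the measured TCP pose, the force and the opening at its end, in the units of the state.
- get_state(): the state, without advancing time (a new reading comes with each control period).
- get_image(name): name is "scene" or "top"; returns a dict with "image" (420x560x3 uint8, red, green, blue), "fx", "fy", "cx", "cy" (pixels), "position" and "rotation" of the camera in the world. Camera axes: x right, y down, z forward; pixel columns grow to the right and rows downward; lengths in m; the calibration is good to about 2 mm. A picture is of the moment at which its call begins. There is no depth.
- close_job(): hands the job in, once; it reports no verdict.
The state is a dict: "time": time; "joint_positions": joint angles; "qd": joint speeds; "joint_torque": joint torques, N m; "position": TCP position; "tool_rot": TCP orientation; "ft_force": force on the tool from outside, world axes, zero at the start; "torque": the same for the moment, N m; "grip_width": opening from 0.0 (shut) to 1.0 (fully open).
Only numpy, scipy, OpenCV 4.12 (cv2) and the standard library are available. Lean on these libraries where they do the work, as an engineer would, in place of code of your own. Each camera call takes 0.05 s, during which the arm holds its last target. There are 200 camera calls.

TASK

The sample in the tall funnel has run through: first turn the tap in front of that funnel fully closed, without touching the other taps, which are set for their samples. Then break the vacuum with the changeover lever: bring it from vacuum to off (upright), leave it there for two seconds while the gauge steadies, and take it on to vent against its stop, without swinging it back. Now that the line is vented, lift the tall funnel off its seat by its knob and set it down upright, without dropping it, in the free half of the steel draining tray, leaving the other funnels and things on the bench as they are.

Things in the scene. Friction and masses are not known exactly. Their poses are not given: they have to be found in the camera images.
- manifold: Fixed steel vacuum filtration manifold, 530 mm wide (y), 175 mm deep (x). Origin on the bench under its middle, x away from the operator. Four stations 85 mm apart along y, in varying order: funnel seat at x = 40 mm (top 75 mm above the bench, 4 mm lip), tap at x = -45 mm. At its ends, y = 227.5 and -227.5 mm: changeover valve and round gauge (under 160 mm high), either way round.
- funnel_tall: The tall lidded filter funnel, standing on the seat of its station: 100 mm high, 68 mm across the lid (lid top 66 mm above the underside), flat foot 56 mm across, steel body, white lid fixed on, black knob on top; about 0.22 kg. Origin at the centre of its underside, z up. The other funnels are only 70 mm high.
- funnel_tall_knob (a point): Middle of the tall funnel's black knob (24 mm diameter, 18 mm high, its centre 25 mm above the lid and 91 mm above the funnel's underside): the place to hold the funnel from above.
- tap_t (a joint): Angle of the tap of the tall funnel's station, rad: 0 = fully open, the bar handle in line with the manifold's x (fore and aft); 1.571 = fully closed, against its stop, the handle across (along the manifold's y). Closes clockwise seen from above. Stays where it is left (0.06 N m).
- tap_t_grip (a point): Centre of the bar handle of that tap, on its upright axis, 137 mm above the bench: a white bar 66 mm long, 12 mm thick, 26 mm high, on a thin stem (bonnet top 33 mm below this point), 85 mm in front of the tall funnel's axis. The point turns with the handle: its x is the bar's long direction. The next tap stands 85 mm to the side.
- changeover (a joint): Angle of the changeover valve's lever, rad: 0 = vacuum (lever leans 0.7 rad towards -x of the manifold, to the operator's side, against its stop), 0.7 = off (upright), 1.4 = vent (leans 0.7 rad away, to +x, against its stop). No detent; it stays where it is left (about 0.12 N m).
- changeover_grip (a point): Middle of the white round hand grip (24 mm diameter, 55 mm long with its rounded ends, its length along the lever) on the changeover lever, 90 mm from the pivot; moves with the lever. The rest of the lever is a 10 mm round rod. It is pushed over easily (under 2 N); pinched hard it cannot tilt between the fingers and slips out.
- changeover_pivot (a point): Pivot of the changeover lever, 75 mm above the bench, at the manifold's x = 40 mm; the lever swings about the manifold's y in an upright fore-and-aft plane. Its x, y, z axes are the manifold's; fixed.
- tray: Shallow steel draining tray fixed on the bench in front of one end of the manifold, 130 mm (its x) by 190 mm (its y), floor 4 mm thick, rim 14 mm high. Origin at the centre of its underside. One used short funnel stands in its +y half; the -y half is free (middle of the free half about y = -45 mm).
- funnel_used: Used short funnel (70 mm high, 68 mm across) standing in the tray. Origin at the centre of its underside.
- rack: Off-white tube rack, 90 x 130 x 45 mm, with three capped tubes up to 104 mm high; loose. Origin at the centre of its underside.
- jar: Lidded glass jar of soil, 77 mm diameter, 104 mm high, loose, beside the manifold. Origin at the centre of its underside.
- dishes: Stack of culture dishes, 92 mm diameter, 56 mm high, loose, beside the manifold. Origin at the centre of its underside.
- tap_a: Bar handle of another station's tap, same shape and height as the tall funnel's tap, left part open at some angle. Origin at the centre of the bar on its axis, x along the bar; delicate, must not be touched.
- funnel_a: Short lidded funnel (70 mm high, 68 mm across, lid top 36 mm above its underside, top 145 mm above the bench) standing on another station's seat. Origin at the centre of its underside.
- tap_b: Bar handle of another station's tap, same shape and height as the tall funnel's tap, left part open at some angle. Origin at the centre of the bar on its axis, x along the bar; delicate, must not be touched.
- funnel_b: Short lidded funnel (70 mm high, 68 mm across, lid top 36 mm above its underside, top 145 mm above the bench) standing on another station's seat. Origin at the centre of its underside.
- tap_c: Bar handle of another station's tap, same shape and height as the tall funnel's tap, left part open at some angle. Origin at the centre of the bar on its axis, x along the bar; delicate, must not be touched.
- funnel_c: Short lidded funnel (70 mm high, 68 mm across, lid top 36 mm above its underside, top 145 mm above the bench) standing on another station's seat. Origin at the centre of its underside.
Things that resemble listed ones, but are neither listed nor needed, are in the scene too. Leave any pink look-alike of the funnel_tall alone. Leave any yellow look-alike of the funnel_used alone.

How it is judged:
By the outcome, as a careful person would: the job done as asked, in the order asked, and still so for the second after the job is handed in, with the robot touching nothing.
It also fails if it takes over 72 s, if anything falls off the work surface, if the arm or the gripper's body presses on something with over 40 N, if the wrist force passes 120 N, or if a joint passes its speed limit or range.

## Working session

There is one attempt and no reset: what is moved stays moved. The work goes in short steps, Python scripts to look and compute and a shell command to move; the robot and the scene stay as the last step left them, time stands still between calls to the robot, and variables do not carry over. Pictures are saved under pics/ and viewed, about 8 in all and at most 12, crops included, and the job is handed in when it is done.

```bash
ls; mkdir -p pics; python3 - <<'E'
from bench import *
import cv2
for n in("scene","top"):
    d=get_image(n); cv2.imwrite(f"pics/{n}0.png",d["image"][:,:,::-1])
    print(n,d["fx"],d["fy"],d["cx"],d["cy"],d["position"],d["rotation"])
s=get_state();print(s)
E
```

```text
pics
scene 405.7498558306106 405.7498558306106 279.5539448148741 212.62654532598197 [0.89162284 0.41617761 0.96117002] [-1.09337113 -2.5435947   0.83772605]
top 480.7320496065326 480.7320496065326 285.7981896803322 199.6389761527379 [ 0.34694889 -0.00956857  1.65003212] [-2.20169527  2.15933136 -0.07212226]
{'time': 0.1, 'joint_positions': array([ 1.11712   ,  0.32175959, -0.07008558,  1.4515298 ,  0.02259778,
        1.37077973, -0.05691536]), 'qd': array([ 0.00035725, -0.0004883 ,  0.00073679, -0.00410327, -0.00150937,
       -0.00204991,  0.0004812 ]), 'joint_torque': array([ 5.46077335e-04, -4.92569876e+01, -4.05575149e-01, -3.13399780e+01,
       -6.42279047e-02,  3.95387644e-02,  8.74538227e-05]), 'position': array([ 0.2928295 , -0.57976656,  0.22157556]), 'tool_rot': array([-3.05447399e+00, -7.27743614e-01,  7.48985274e-04]), 'ft_force': array([ 0.16926387, -0.99645635, -0.24621389]), 'torque': array([-0.00947805,  0.01500089, -0.03634434]), 'grip_width': 0.9987052321967678}
```

View pics/scene0.png

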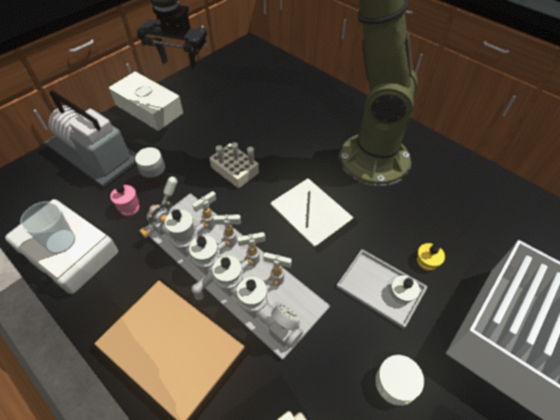

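View pics/top0.png

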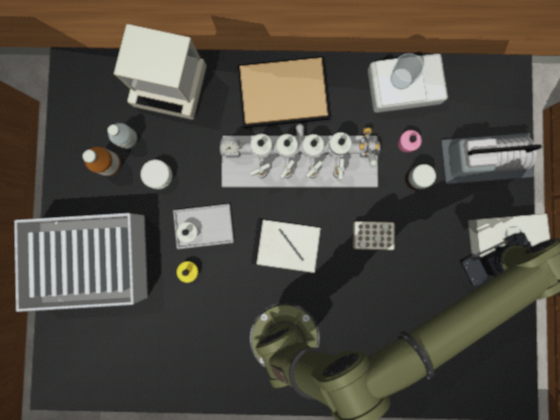

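The scene view shows the manifold at about (235,270), with the changeover at its upper-left end near (160,210), the tray at (380,288) and a pink look-alike at (125,200). In the top view the manifold spans u 221–379, v 136–188, with the tray at (203,227). I need zoomed crops to tell which funnel is the tall one.

```bash
python3 - <<'E'
import cv2
a=cv2.imread("pics/scene0.png")[165:360,130:335]
b=cv2.imread("pics/top0.png")[115:255,165:400]
cv2.imwrite("pics/c1.png",cv2.resize(a,None,fx=3,fy=3,interpolation=2)[:600])
cv2.imwrite("pics/c2.png",cv2.resize(b,None,fx=3.4,fy=3.4,interpolation=2))
E
```

```text
(no output)
```

View pics/c1.png

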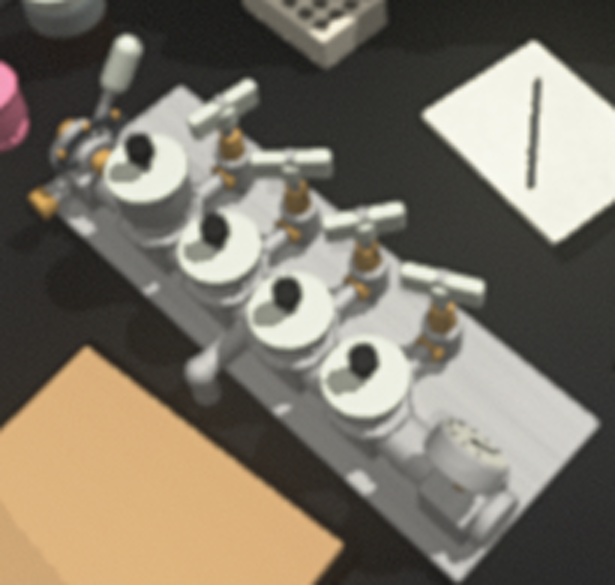

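View pics/c2.png

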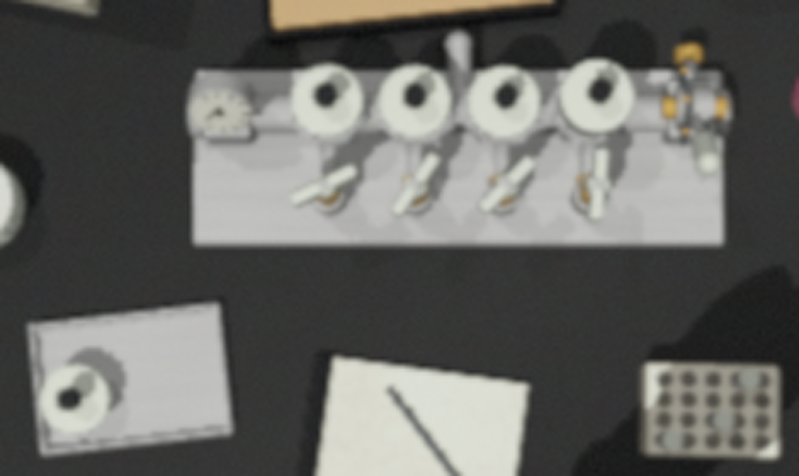

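```bash
cat > loc.py <<'E'
import numpy as np, cv2
from scipy.optimize import least_squares
from bench import get_image
from scipy.spatial.transform import Rotation as R
def proj(d,P):
    r=np.array(d["rotation"]); M=R.from_rotvec(r).as_matrix() if r.size==3 else r
    c=(np.atleast_2d(P)-d["position"])@M
    return np.c_[d["fx"]*c[:,0]/c[:,2]+d["cx"],d["fy"]*c[:,1]/c[:,2]+d["cy"]]
def uncrop(p,s,u,v): return (np.array(p,float)+.5)/s-.5+[u,v]
def place(q,L):
    c,s=np.cos(q[2]),np.sin(q[2]); L=np.atleast_2d(L)
    return np.c_[q[0]+c*L[:,0]-s*L[:,1],q[1]+s*L[:,0]+c*L[:,1],L[:,2]]
def fit(obs,q0):
    f=lambda q:np.concatenate([(proj(d,place(q,L))-uv).ravel() for d,L,uv in obs])
    r=least_squares(f,q0,loss="soft_l1"); return r.x,f(r.x)
E
python3 - <<'E'
from loc import *
ds,dt=get_image("scene"),get_image("top")
ys=[-.1275,-.0425,.0425,.1275]
L=np.array([[-.045,y,.137] for y in ys]+[[.04,y,.166 if i==0 else .136] for i,y in enumerate(ys)]+[[.04-.09*np.sin(.7),-.2275,.075+.09*np.cos(.7)]])
S=uncrop([(224,108),(291,163),(365,219),(442,284),(140,151),(214,229),(286,294),(363,360),(122,64)],3,130,165)
T=uncrop([(598,184),(508,184),(417,184),(324,186),(601,92),(507,96),(415,96),(327,95),(708,155)],3.4,165,115)
q,r=fit([(ds,L,S),(dt,L,T)],[.65,0,0]);print(q,np.round(r.reshape(-1,2),1).tolist())
P=place(q,L);print("tap",P[0],"knob",P[4],"grip",P[8]);print("piv",place(q,[.04,-.2275,.075]))
C=np.array([[.065,.095,.014],[.065,-.095,.014],[-.065,-.095,.014],[-.065,.095,.014]])
t,r=fit([(dt,C,uncrop([(27,323),(219,302),(232,435),(42,456)],3.4,165,115))],[.5,.2,0]);print(t,np.round(r,1));print("free",place(t,[0,-.045,.004]))
E
```

```text
[ 0.5994791  -0.04052743  0.01986155] [[-0.6, 0.8], [-0.3, 0.5], [-0.7, 1.2], [-0.4, 0.3], [-0.8, -0.6], [-0.4, 0.0], [-0.2, -0.8], [0.2, -0.4], [0.0, -0.4], [-0.1, 0.7], [-0.4, 0.8], [-0.5, 0.8], [0.1, 0.2], [-0.2, -0.5], [-0.3, 0.2], [0.1, 0.2], [-0.7, 0.5], [-0.6, 0.4]]
tap [ 0.55702016 -0.16889599  0.137     ] knob [ 0.64200339 -0.16720787  0.166     ] grip [ 0.58602126 -0.26833964  0.1438358 ]
piv [[ 0.64398942 -0.26718815  0.075     ]]
[0.37139499 0.28355606 0.13156557] [ 0.8  0.6 -0.4  0.5 -0.2 -0.6 -0.  -0.5]
free [[0.37729837 0.23894496 0.004     ]]
```

The tall funnel is at the station next to the changeover, at the -y end, and its tap is open. The fit residuals are under about 1 px. I'll move above that tap, with a half-open gripper and the jaws across the bar.

```bash
python3 -m jog '[[16,25,8,0.17],[33,51,16,0.34],[49,77,24,0.51],[66,103,30,0.68],[82,128,35,0.85],[99,154,40,1.02],[115,180,40,1.19],[132,206,40,1.36]]' -0.1 20
python3 -m jog '[[16,25,0,0.17],[33,51,0,0.34],[49,77,0,0.51],[66,103,0,0.68],[82,128,0,0.85],[99,154,0,1.02],[115,180,0,1.19],[132,205,0,1.333]]'
python3 - <<'E'
from bench import *
s=get_state();print(s["joint_positions"],s["position"],s["tool_rot"],s["grip_width"])
E
```

```text
time: 1.2
position: [0.4254, -0.3733, 0.2625]
tool_rot: [1.912, 2.493, -0.0]
ft_force: [-0.0, 0.6, 0.2]
grip_width: 0.451
time: 2.2
position: [0.5574, -0.1684, 0.2625]
tool_rot: [0.038, -3.141, -0.0]
ft_force: [-0.0, 0.5, -0.5]
grip_width: 0.451
[ 0.78372289  0.2089573  -0.62173667  1.54725937  0.12245911  1.42490857
  1.74926897] [ 0.55737769 -0.16835381  0.26247182] [ 3.77326709e-02 -3.14118070e+00 -1.63694840e-06] 0.4508261233507735
```

```bash
python3 -m jog '[[0,0,-30,0],[0,0,-60,0],[0,0,-85,0],[0,0,-105,0],[0,0,-120,0],[0,0,-132,0],[0,0,-141,0],[0,0,-141,0]]'
python3 - <<'E'
from loc import *
for n in("scene",):
    d=get_image(n);im=d["image"][165:285,165:285,::-1]
    cv2.imwrite("pics/p5.png",cv2.resize(im,None,fx=5,fy=5,interpolation=2))
E
```

```text
time: 3.2
position: [0.5568, -0.1691, 0.1211]
tool_rot: [0.03, -3.141, -0.001]
ft_force: [-0.3, -0.8, 0.0]
grip_width: 0.453
```

View pics/p5.png

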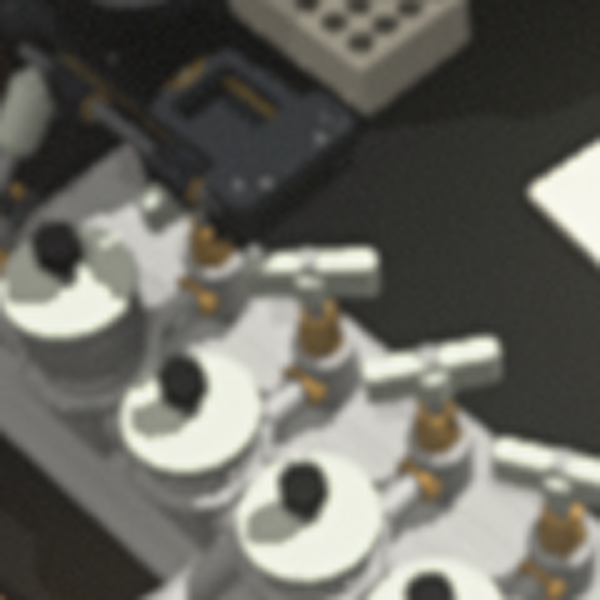

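The bar end shows between the fingers at (155,205). The neighbouring bar tip at (255,255) is clear and the wrist force is about zero, so I'll close on the bar.

```bash
python3 -m jog '[[0,0,0,0],[0,0,0,0],[0,0,0,0],[0,0,0,0],[0,0,0,0],[0,0,0,0],[0,0,0,-0.08],[0,0,0,-0.16]]' -1 15
python3 -m jog '[[0,0,0,-0.16],[0,0,0,-0.32],[0,0,0,-0.48],[0,0,0,-0.64],[0,0,0,-0.76],[0,0,0,-0.76],[0,0,0,-0.76],[0,0,0,-0.76]]'
```

```text
time: 4.25
position: [0.5574, -0.1685, 0.122]
tool_rot: [0.224, 3.133, 0.001]
ft_force: [-0.3, 3.6, 3.2]
grip_width: 0.234
time: 5.25
position: [0.5569, -0.1693, 0.1219]
tool_rot: [-1.364, -2.83, 0.0]
ft_force: [-3.0, 3.4, 5.0]
grip_width: 0.237
```

Opening is 20.6 mm against a 12 mm bar, so I'll look.

```bash
python3 - <<'E'
from loc import *
d=get_image("scene");a=cv2.resize(d["image"][165:265,145:245,::-1],None,fx=4,fy=4,interpolation=2)
d=get_image("top");b=cv2.resize(d["image"][120:220,300:400,::-1],None,fx=4,fy=4,interpolation=2)
cv2.imwrite("pics/p6.png",np.hstack([a,b]))
E
```

```text
(no output)
```

View pics/p6.png

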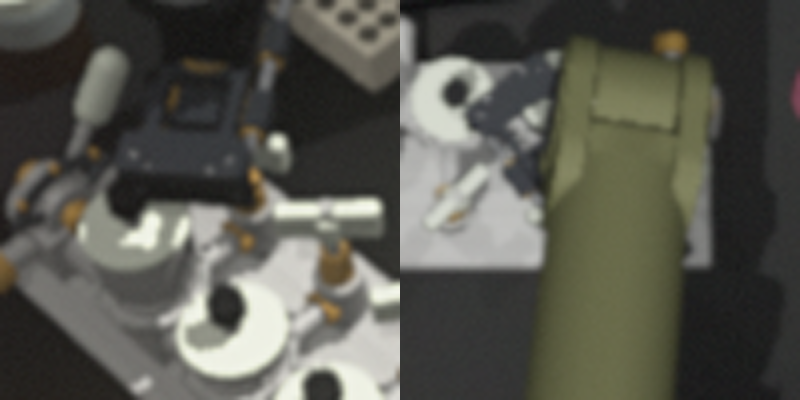

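The visible bar end at (278,150) in the scene half and (535,215) in the top half shows the bar turning with the hand. I'll continue to the stop.

```bash
python3 -m jog '[[0,0,0,-0.15],[0,0,0,-0.3],[0,0,0,-0.42],[0,0,0,-0.52],[0,0,0,-0.6],[0,0,0,-0.65],[0,0,0,-0.70],[0,0,0,-0.70]]'
python3 - <<'E'
from loc import *
from bench import *
s=get_state();print(s["torque"],s["ft_force"],s["joint_positions"][-1])
d=get_image("scene");a=cv2.resize(d["image"][165:265,145:245,::-1],None,fx=4,fy=4,interpolation=2)
d=get_image("top");b=cv2.resize(d["image"][120:220,300:400,::-1],None,fx=4,fy=4,interpolation=2)
cv2.imwrite("pics/p7.png",np.hstack([a,b]))
E
```

```text
time: 6.35
position: [0.5561, -0.171, 0.1218]
tool_rot: [2.252, 2.189, -0.004]
ft_force: [-3.3, -0.2, 5.1]
grip_width: 0.234
[-0.03085115  0.71166369  0.15079463] [-3.34521693 -0.23665845  5.06756687] 0.13628666855469027
```

```bash
python3 -m jog '[[0,0,0,-0.04],[0,0,0,-0.08],[0,0,0,-0.1],[0,0,0,-0.1],[0,0,0,-0.1],[0,0,0,-0.1],[0,0,0,-0.1],[0,0,0,-0.1]]'
python3 -c "
from bench import *
s=get_state();print(s['torque'],s['ft_force'])"
```

```text
time: 7.45
position: [0.5558, -0.172, 0.1218]
tool_rot: [2.359, 2.073, -0.006]
ft_force: [-3.9, -1.0, 6.1]
grip_width: 0.239
[-0.26865761  0.911556    0.13338685] [-3.88898016 -0.99853982  6.13461017]
```

```bash
python3 -m jog '[[0,0,0,0],[0,0,0,0],[0,0,0,0],[0,0,0,0],[0,0,10,0],[0,0,40,0],[0,0,80,0],[0,0,130,0]]' -0.2 15
python3 -m jog '[[-10,-15,0,0.07],[-25,-40,0,0.14],[-45,-75,0,0.14],[-60,-100,0,0.14],[-60,-100,0,0.14],[-60,-100,0,0.14],[-60,-100,0,0.14],[-60,-100,0,0.14]]' -1 15
python3 - <<'E'
from loc import *
from bench import *
d=get_image("scene");a=cv2.resize(d["image"][165:265,145:245,::-1],None,fx=4,fy=4,interpolation=2)
d=get_image("top");b=cv2.resize(d["image"][120:220,300:400,::-1],None,fx=4,fy=4,interpolation=2)
cv2.imwrite("pics/p8.png",np.hstack([a,b]))
E
```

```text
time: 8.45
position: [0.5566, -0.169, 0.2528]
tool_rot: [-2.36, -2.072, 0.001]
ft_force: [1.2, -1.0, -0.0]
grip_width: 0.4
time: 9.45
position: [0.4977, -0.2681, 0.2517]
tool_rot: [2.208, 2.235, 0.0]
ft_force: [0.1, -0.5, -0.2]
grip_width: 0.007
```

View pics/p8.png

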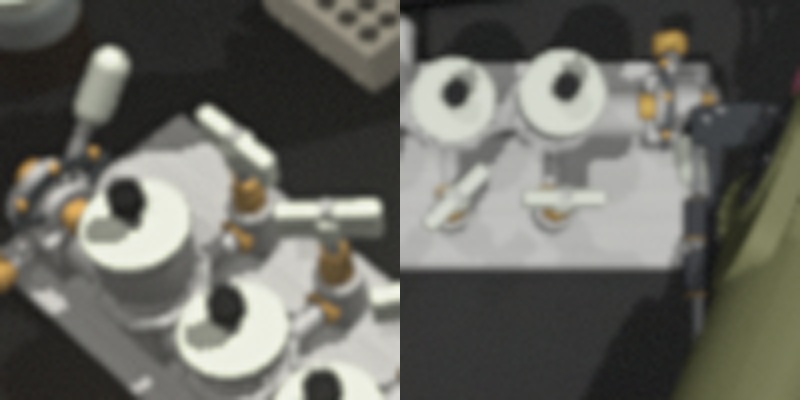

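The tap bar now lies fully across, at (525–605,198) in the top half, and the lever is still at vacuum. Next I'll lower in front of the lever and push it towards upright.

```bash
python3 -m jog '[[0,0,-30,0],[0,0,-60,0],[0,0,-85,0],[0,0,-102,0],[0,0,-110,0],[10,0,-110,0],[22,0,-110,0],[35,0,-110,0]]'
python3 -m jog '[[8,0,0,0],[16,0,0,0],[24,0,0,0],[32,0,0,0],[40,0,0,0],[48,0,0,0],[55,0,0,0],[55,0,0,0]]'
```

```text
time: 10.55
position: [0.5338, -0.2693, 0.1425]
tool_rot: [2.209, 2.231, 0.001]
ft_force: [-0.8, 0.1, -0.0]
grip_width: 0.006
time: 11.55
position: [0.5878, -0.2688, 0.1414]
tool_rot: [2.21, 2.233, 0.001]
ft_force: [0.2, 0.4, -0.5]
grip_width: 0.005
```

```bash
python3 - <<'E'
from loc import *
d=get_image("scene");a=cv2.resize(d["image"][155:255,125:225,::-1],None,fx=4,fy=4,interpolation=2)
c=[0.6440,-.2672,.075]
for th in(-.7,-.3,-.15,0):
    p=proj(d,[[c[0]+r*np.sin(th),c[1],c[2]+r*np.cos(th)] for r in(.0625,.09,.1175)]);print(th,((p-[125,155])*4+1.5).round().tolist())
cv2.imwrite("pics/p9.png",a)
E
```

```text
-0.7 [[169.0, 160.0], [184.0, 125.0], [199.0, 89.0]]
-0.3 [[138.0, 168.0], [139.0, 135.0], [140.0, 101.0]]
-0.15 [[126.0, 174.0], [121.0, 143.0], [116.0, 112.0]]
0 [[114.0, 181.0], [103.0, 154.0], [92.0, 126.0]]
```

View pics/p9.png

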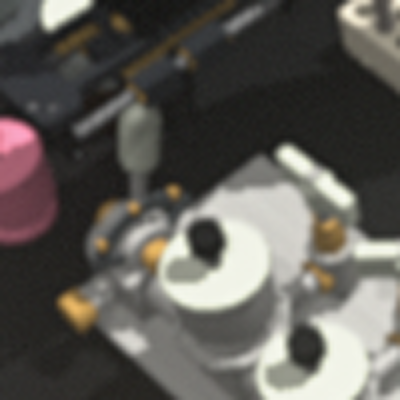

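The grip's axis runs (139,100)–(138,170), which matches my projection for 0.3 rad short of upright and the expected contact geometry. I'll push on to upright.

```bash
python3 -m jog '[[6,0,0,0],[12,0,0,0],[18,0,0,0],[23,0,0,0],[27,0,0,0],[29,0,0,0],[29,0,0,0],[29,0,0,0]]'
python3 - <<'E'
from loc import *
d=get_image("scene");a=cv2.resize(d["image"][165:235,115:185,::-1],None,fx=6,fy=6,interpolation=2)
c=[0.6440,-.2672,.075]
for th in(-.1,0,.1):
    p=proj(d,[[c[0]+r*np.sin(th),c[1],c[2]+r*np.cos(th)] for r in(.0625,.09,.1175)]);print(th,((p-[115,165])*6+2.5).round().tolist())
cv2.imwrite("pics/p10.png",a)
E
```

```text
time: 12.6
position: [0.6162, -0.269, 0.1413]
tool_rot: [-2.21, -2.233, -0.0]
ft_force: [-0.1, 0.0, -0.4]
grip_width: 0.0
-0.1 [[243.0, 204.0], [233.0, 160.0], [222.0, 114.0]]
0 [[231.0, 212.0], [215.0, 171.0], [198.0, 129.0]]
0.1 [[219.0, 221.0], [198.0, 184.0], [175.0, 146.0]]
```

View pics/p10.png

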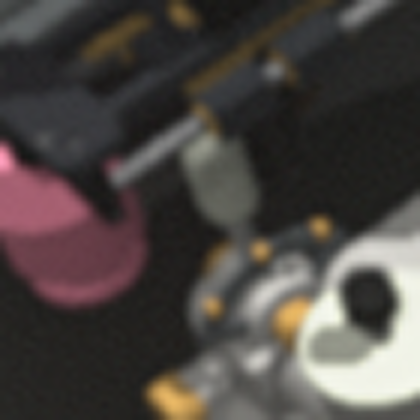

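The grip axis runs (238,218)→(200,138), so it's upright within about 0.05 rad. I'll hold for over two seconds, then go on to vent.

```bash
H='[[0,0,0,0],[0,0,0,0],[0,0,0,0],[0,0,0,0],[0,0,0,0],[0,0,0,0],[0,0,0,0],[0,0,0,0]]'
python3 -m jog '[[0,0,0,0],[0,0,0,0],[0,0,0,0],[0,0,0,0],[0,0,0,0],[0,0,0,0],[0,0,0,0],[0,0,0,0]]'
python3 -m jog '[[0,0,0,0],[0,0,0,0],[0,0,0,0],[0,0,0,0],[0,0,0,0],[0,0,0,0],[0,0,0,0],[0,0,0,0]]'
python3 -m jog '[[0,0,0,0],[0,0,0,0],[6,0,0,0],[13,0,0,0],[20,0,0,0],[27,0,0,0],[34,0,0,0],[40,0,0,0]]'
python3 -m jog '[[3,0,0,0],[6,0,0,0],[8,0,0,0],[10,0,0,0],[12,0,0,0],[12,0,0,0],[12,0,0,0],[12,0,0,0]]'
```

```text
time: 13.65
position: [0.6161, -0.2692, 0.1416]
tool_rot: [2.21, 2.233, 0.0]
ft_force: [0.8, 0.3, 0.3]
grip_width: 0.003
time: 14.65
position: [0.6161, -0.2692, 0.1416]
tool_rot: [2.21, 2.232, 0.0]
ft_force: [0.3, 1.0, 0.8]
grip_width: 0.004
time: 15.65
position: [0.656, -0.2691, 0.1407]
tool_rot: [-2.209, -2.232, 0.001]
ft_force: [-2.5, 0.0, -0.3]
grip_width: 0.008
time: 16.65
position: [0.6683, -0.2692, 0.1418]
tool_rot: [2.21, 2.232, 0.001]
ft_force: [0.4, -0.5, -0.4]
grip_width: 0.003
```

```bash
python3 -m jog '[[1,0,0,0],[2,0,0,0],[3,0,0,0],[4,0,0,0],[4,0,0,0],[4,0,0,0],[4,0,0,0],[4,0,0,0]]'
python3 -m jog '[[1,0,0,0],[2,0,0,0],[3,0,0,0],[3,0,0,0],[3,0,0,0],[3,0,0,0],[3,0,0,0],[3,0,0,0]]'
```

```text
time: 17.65
position: [0.6723, -0.2692, 0.1417]
tool_rot: [2.21, 2.232, 0.0]
ft_force: [-0.6, 0.0, 0.3]
grip_width: 0.004
time: 18.65
position: [0.6752, -0.2692, 0.1417]
tool_rot: [2.21, 2.232, 0.0]
ft_force: [-0.7, -0.6, -0.8]
grip_width: 0.006
```

```bash
python3 -m jog '[[1,0,0,0],[2,0,0,0],[3,0,0,0],[4,0,0,0],[4,0,0,0],[4,0,0,0],[4,0,0,0],[4,0,0,0]]'
python3 - <<'E'
from loc import *
d=get_image("scene");a=cv2.resize(d["image"][165:245,105:185,::-1],None,fx=6,fy=6,interpolation=2)
c=[0.6440,-.2672,.075]
for th in(.5,.6,.7):
    p=proj(d,[[c[0]+r*np.sin(th),c[1],c[2]+r*np.cos(th)] for r in(.0625,.09,.1175)]);print(th,((p-[105,165])*6+2.5).round().tolist())
cv2.imwrite("pics/p11.png",a)
E
```

```text
time: 19.65
position: [0.6763, -0.2693, 0.1413]
tool_rot: [-2.207, -2.228, 0.006]
ft_force: [-9.9, 1.2, 3.2]
grip_width: 0.008
0.5 [[238.0, 263.0], [196.0, 246.0], [153.0, 229.0]]
0.6 [[230.0, 275.0], [184.0, 264.0], [136.0, 252.0]]
0.7 [[222.0, 287.0], [173.0, 282.0], [122.0, 276.0]]
```

View pics/p11.png

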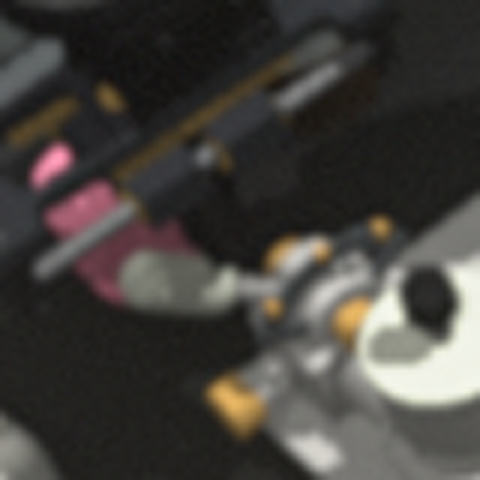

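The lever is against the vent stop: the push met 10 N and the grip centre is at about (175,282), as projected. Next I'll back off and move to the knob.

```bash
python3 -m jog '[[-10,0,0,0],[-20,0,5,0],[-25,0,50,0],[-25,0,100,0],[-32,40,110,0],[-38,80,110,0],[-38,101,110,0],[-38,101,110,0]]' 0.15 15
python3 -m jog '[[0,0,-30,0],[0,0,-60,0],[0,0,-80,0],[0,0,-92,0],[0,0,-101,0],[0,0,-101,0],[0,0,-101,0],[0,0,-101,0]]' 0.15 25
python3 - <<'E'
from loc import *
d=get_image("scene");a=cv2.resize(d["image"][165:245,125:205,::-1],None,fx=6,fy=6,interpolation=2)
cv2.imwrite("pics/p12.png",a)
E
```

```text
time: 20.7
position: [0.6415, -0.1666, 0.252]
tool_rot: [2.206, 2.235, 0.001]
ft_force: [0.5, -0.6, 0.6]
grip_width: 0.575
time: 21.7
position: [0.6416, -0.1682, 0.1515]
tool_rot: [2.209, 2.232, 0.001]
ft_force: [-0.0, 1.3, -0.4]
grip_width: 0.577
```

```bash
python3 -m jog '[[0,0,0,0],[0,0,0,0],[0,0,0,0],[0,0,0,0],[0,0,0,0],[0,0,0,0],[0,0,0,0],[0,0,0,0]]' -1 25
```

```text
time: 22.75
position: [0.641, -0.1682, 0.1505]
tool_rot: [-2.21, -2.232, 0.0]
ft_force: [-1.0, 0.5, 0.2]
grip_width: 0.266
```

The opening is 23 mm, which fits the 24 mm knob. Now I'll lift it.

```bash
python3 -m jog '[[0,0,3,0],[0,0,8,0],[0,0,20,0],[0,0,40,0],[0,0,60,0],[0,0,85,0],[0,0,105,0],[0,0,110,0]]'
python3 -m jog '[[-4,6,0,0],[-16,24,0,0],[-33,50,0,0],[-53,82,0,0],[-73,112,0,0],[-93,143,0,0],[-112,173,0,0],[-132,203,0,0]]'
python3 -m jog '[[-20,31,0,0],[-40,62,0,0],[-60,93,0,0],[-80,123,0,0],[-100,154,0,0],[-117,180,0,0],[-128,197,0,0],[-132,203,0,0]]'
python3 -m jog '[[0,0,-12,0],[0,0,-30,0],[0,0,-50,0],[0,0,-70,0],[0,0,-90,0],[0,0,-110,0],[0,0,-125,0],[0,0,-130,0]]'
python3 - <<'E'
from loc import *
a=get_image("scene")["image"][190:350,310:470,::-1];b=get_image("top")["image"][170:270,150:250,::-1]
cv2.imwrite("pics/p13.png",np.hstack([cv2.resize(a,(400,400),interpolation=2),cv2.resize(b,(400,400),interpolation=2)]))
E
```

```text
time: 23.75
position: [0.642, -0.1682, 0.2632]
tool_rot: [2.208, 2.23, 0.003]
ft_force: [0.2, -0.3, -2.8]
grip_width: 0.267
time: 24.75
position: [0.5073, 0.0361, 0.2593]
tool_rot: [-2.209, -2.232, 0.002]
ft_force: [0.4, 0.3, -1.9]
grip_width: 0.268
time: 25.75
position: [0.3755, 0.2386, 0.2597]
tool_rot: [2.207, 2.235, -0.002]
ft_force: [-0.3, -0.4, -3.4]
grip_width: 0.266
time: 26.75
position: [0.3764, 0.237, 0.129]
tool_rot: [-2.21, -2.231, 0.003]
ft_force: [0.3, -0.2, -3.3]
grip_width: 0.261
```

View pics/p13.png

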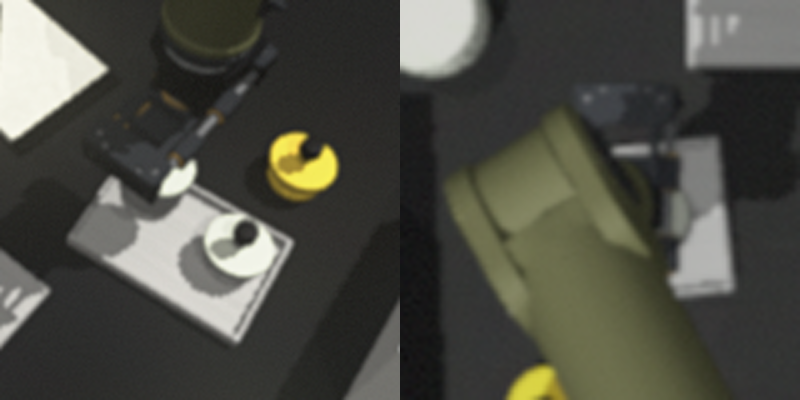

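The funnel hangs upright over the free half (scene half, about (150,185)), clear of the used funnel at (240,245). I'll lower it gently.

```bash
python3 -m jog '[[0,1,-10,0],[0,1,-20,0],[0,1,-29,0],[0,1,-36,0],[0,1,-41,0],[0,1,-45,0],[0,1,-46,0],[0,1,-46,0]]'
python3 -m jog '[[0,0,-1,0],[0,0,-2,0],[0,0,-3,0],[0,0,-3,0],[0,0,-3,0],[0,0,-3,0],[0,0,-3,0],[0,0,-3,0]]'
```

```text
time: 27.85
position: [0.3772, 0.2389, 0.0847]
tool_rot: [2.21, 2.232, 0.0]
ft_force: [0.2, -0.4, -1.6]
grip_width: 0.267
time: 28.85
position: [0.3771, 0.2388, 0.0816]
tool_rot: [2.21, 2.232, 0.0]
ft_force: [0.2, 0.4, -2.6]
grip_width: 0.266
```

```bash
python3 -m jog '[[0,0,-0.5,0],[0,0,-1,0],[0,0,-1.5,0],[0,0,-2,0],[0,0,-2,0],[0,0,-2,0],[0,0,-2,0],[0,0,-2,0]]'
```

```text
time: 29.85
position: [0.3771, 0.2388, 0.0796]
tool_rot: [2.21, 2.232, 0.0]
ft_force: [-0.1, 0.4, -1.6]
grip_width: 0.263
```

```bash
python3 -m jog '[[0,0,-0.3,0],[0,0,-0.6,0],[0,0,-1,0],[0,0,-1,0],[0,0,-1,0],[0,0,-1,0],[0,0,-1,0],[0,0,-1,0]]'
python3 -c "
from bench import *
for i in range(3): print(get_state()['ft_force'])"
```

```text
time: 30.85
position: [0.3772, 0.2391, 0.0794]
tool_rot: [2.21, 2.232, 0.0]
ft_force: [-2.5, -1.7, 6.5]
grip_width: 0.263
[-2.50809421 -1.73603163  6.51870752]
[-2.50809421 -1.73603163  6.51870752]
[-2.50809421 -1.73603163  6.51870752]
```

It's seated. I'll release and lift away.

```bash
python3 -m jog '[[0,0,0,0],[0,0,0,0],[0,0,0,0],[0,0,0,0],[0,0,0,0],[0,0,4,0],[0,0,15,0],[0,0,40,0]]' 0.3 25
python3 -m jog '[[0,0,30,0],[0,0,70,0],[0,0,120,0],[0,0,170,0],[20,-50,170,0],[40,-100,170,0],[60,-150,170,0],[80,-200,170,0]]'
python3 - <<'E'
from loc import *
a=get_image("scene")["image"][150:350,110:470,::-1]
b=get_image("top")["image"][115:285,160:440,::-1]
cv2.imwrite("pics/p14.png",np.vstack([cv2.resize(a,(504,280),interpolation=2),cv2.resize(b,(504,306),interpolation=2)]))
E
```

```text
time: 31.85
position: [0.3764, 0.2386, 0.1189]
tool_rot: [-2.209, -2.232, 0.002]
ft_force: [0.3, -0.0, -0.3]
grip_width: 0.648
time: 32.85
position: [0.4576, 0.0374, 0.2898]
tool_rot: [2.209, 2.232, 0.002]
ft_force: [0.4, 0.4, 0.1]
grip_width: 0.653
```

View pics/p14.png

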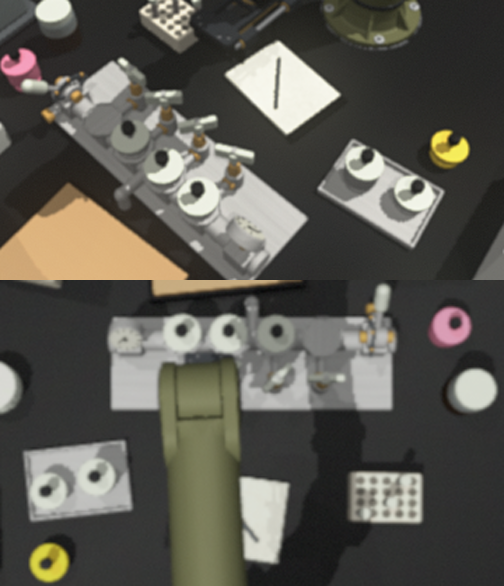

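In the final picture, the tall funnel stands upright in the tray's free half (scene (365,163), top (97,477)). Its seat is empty, its tap bar lies across, and the lever is at vent. Nothing else appears moved, so I'll hand the job in.

```bash
python3 -c "
from bench import *
close_job()"
```

```text
the job is handed in; nothing more can be done
```

I did the whole job in the order asked and handed it in at about 33 s of the 72 s allowed.

- **Tap:** I turned the tall funnel's tap clockwise to its stop. The picture taken after release shows the bar lying across, and no contact with the other taps was seen.
- **Changeover lever:** I pushed it to upright (within about 0.05 rad in the image) and held it there for over 2 s. I then pushed it on to vent until the stop pushed back with about 10 N, without swinging it back.
- **Tall funnel:** I lifted it by its knob and lowered it into the tray's free half. It touched down at 6.5 N, and I then released it.

The last picture shows the funnel upright in the tray, the lever at vent, and the other funnels, taps, rack and look-alikes where they were. The gripper was clear and the wrist force was about zero.

Two readings differed from what I expected:
- **Tap grip width:** it read about 20.6 mm against the bar's 12 mm, probably because of the hub at the bar's centre. The bar still turned with the hand.
- **Vent stop:** the tool met it about 8 mm beyond my estimate.

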